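Change the scavenger cartridges

ROBOT

A 6-joint arm with a two-finger parallel gripper is mounted at the origin on the work surface. World frame = base frame: x ahead of the robot, y to its left, z up, the work surface at z = 0. Lengths are in mm, angles in degrees, forces in N, time in s.
With the tool pointing down it reaches from about 375 to 975 mm from the base axis. Payload 3.8 kg.
Tool frame: the origin (TCP) lies between the finger pads; the fingertips stand 8 mm ahead of it and the grasp point (between the pads) lies 11 mm behind it; z points along the fingers, y is the line along which they close (so a half turn about z gives the same grasp; the last joint's range is limited). The gripper opens to 85 mm and grips with 20 to 120 N. Pads are 22 mm wide; open, the fingers measure 114 mm over their backs; the gripper's body (76 mm by 85 mm) begins 54 mm behind the grasp point. The pads swing forward as they close: fully open they stand 13 mm farther back than shut.
Start: joints at [-71.843, 15.12, 91.902, -0, 72.978, -2.114], TCP at [233.858, -633.189, 239.28] pointing down, gripper open.
Joint ranges: [-150.88, 150.88], [-54.13, 125.18], [17.81, 147.31], [-75.09, 255.09], [0, 152.58], [-146.25, 146.25]. Speed limits (degrees/s): [147.25, 147.25, 180, 180, 180, 180].

INTERFACE

Orientations are given as [roll, pitch, yaw] about the fixed x, y, z axes, in that order (R = Rz(yaw) Ry(pitch) Rx(roll)).
In Python, from plant import bot gives the robot as it stands. Calls block until the motion is done:
- bot.move_to(position, orientation): joint-space move of the TCP to a pose.
- bot.move_l(position, rot=None, max_speed=150, stop_force=None): straight line of the TCP; rot=None keeps the orientation; max_speed is the mean speed in mm/s. With stop_force (N) it stops when the force on the tool has changed by that much, and returns True; else False.
- bot.move_j(angles): joint-space move.
- bot.move_gripper(opening, effort=None): finger opening in mm; effort is the grip in N (None keeps the last); returns when the fingers have stopped.
- bot.hold(seconds).
- bot.inverse_kinematics(position, orientation): joint angles nearest the present ones, or None.
- bot.grab_frame(name): name is "side" or "top"; returns a dict with "color" (384x512x3 uint8, blue, green, red), "z_map" (384x512 float32, mm along the optical axis (not along the pixel's ray), 0 where there is no reading), "fovy" (degrees; the focal length in pixels is half the picture's height over the tangent of half this angle, whatever the lens; pixels are square), "cx", "cy" (the principal point, pixels), "k1" (the pictures are not rectified: a ray, as slopes to the right and down, at radius r is drawn at 1 + k1 r^2 times it, then the intrinsics apply), "rvec" (rotation vector, rad) and "tvec" (3), from world to camera coordinates, as OpenCV has them. Camera axes: x right, y down, z forward; pixel columns grow to the right and rows downward; lengths in mm; the calibration is good to about 2 mm. A picture is of the moment at which its call begins.
A pose or a line that the arm cannot do raises bot.Unreachable and nothing moves.
- bot.job_done(): hands the job in; it is judged then, once.
Readings, each from a call of its own:
- bot.current_t(): time.
- bot.current_qpos(): joint angles.
- bot.current_joint_vel(): joint speeds.
- bot.current_effort(): joint torques, N m.
- bot.current_position(): TCP position.
- bot.current_eef_rot(): TCP orientation.
- bot.current_force(): force on the tool from outside, world axes, zero at the start.
- bot.current_torque(): the same for the moment, N m.
- bot.current_gripper_width(): finger opening in mm.
- bot.current_gripper_force(): force on a finger pad.
Only numpy, scipy, OpenCV 4.12 (cv2) and the standard library are available. Lean on these libraries where they do the work, as an engineer would, in place of code of your own. Each camera call takes 0.05 s, during which the arm holds its last target. There are 200 camera calls.

TASK

Before any cartridge goes in or out of the steel manifold, swing its yellow valve lever fully over to bypass, away from the robot; then lift every used, red-capped cartridge out of its socket and stand it upright in the blue tray. The fresh, white-capped cartridges have tipped over on the turntable: seat every one of them upright and fully home in a socket of its own, and when all are in, swing the lever fully back. Leave the other things on the bench alone and do not knock over the jar on the turntable or the bottles.

Things in the scene. Friction and masses are not known exactly. Their poses are not given: they have to be found in the camera images.
- manifold: Fixed steel block 120 (x) x 400 (y) x 85 mm high; origin: centre of its underside, x away from the robot, y to the left. Four sockets open upwards at y = +135, +65, -5, -75 mm, mouths 48 x 48 mm, 70 mm deep: a cartridge has 2 mm of play each side and ends with its body 2 mm proud of the top, so that only its cap can be held. Valve lever on top at y = -155 mm (housing 25 mm high).
- socket1 (a point): Centre of the floor of the socket at y = +135 mm (15 mm above the manifold's underside). Axes as the manifold's.
- socket2 (a point): Centre of the floor of the socket at y = +65 mm.
- socket3 (a point): Centre of the floor of the socket at y = -5 mm.
- socket4 (a point): Centre of the floor of the socket at y = -75 mm.
- valve (a joint): Valve lever angle in rad: 0 = in line, leaning 0.5 rad towards the manifold's -x (the robot); 1.0 = bypass, leaning 0.5 rad the other way. It stays where it is left and moves at the tip under about 1 to 2 N. Its pivot lies 107 mm above the manifold's underside on the line x = 0, and it is 60 mm from pivot to ball centre.
- valve_tip (a point): Centre of the yellow 26 mm ball at the end of the valve lever; moves with the lever.
- turntable: Turntable, 320 mm across, top 30 mm above the bench; the white platter spins freely about its centre at a touch. Origin: centre of its underside, on the bench.
- gel_jar: Low jar, 52 mm across and 45 mm high, 0.15 kg, standing at the middle of the turntable. Origin: centre of its underside.
- tray: Blue open tray for the used cartridges, 140 (x) x 200 (y) x 45 mm high, walls and floor about 4 mm, fixed. Origin: centre of its underside.
- wash_bottle: Bystander: upright bottle 54 mm across, 130 mm high. Origin: centre of its underside.
- tape_roll: Bystander: yellow roll of tape, 72 mm across, 19 mm high, lying flat. Origin: centre of its underside.
- screwdriver: Bystander: screwdriver, 160 mm long, lying.
- marker: Bystander: blue marker pen, 125 x 13 x 13 mm, lying along its x. Origin: centre of its underside.
- mouse: Bystander: computer mouse, 105 x 58 x 30 mm, on a blue mat.
- dye_vial: Bystander: small vial, 28 mm across, 50 mm high. Origin: centre of its underside.
- fresh1: Fresh cartridge (may be absent), pale grey, blue band, WHITE cap; starts tipped over on the turntable. Square body 44 x 44 x 72 mm, round cap 26 mm across and 24 mm high on top (96 mm in all, 0.12 to 0.22 kg). Origin: centre of the square body, 36 mm above its underside; z runs up through the cap, x and y square to the flats. Set down within 25 degrees of upright it rocks upright.
- fresh2: Fresh cartridge (may be absent), pale grey, blue band, WHITE cap; starts tipped over on the turntable. Square body 44 x 44 x 72 mm, round cap 26 mm across and 24 mm high on top (96 mm in all, 0.12 to 0.22 kg). Origin: centre of the square body, 36 mm above its underside; z runs up through the cap, x and y square to the flats. Set down within 25 degrees of upright it rocks upright.
- fresh3: Fresh cartridge (may be absent), pale grey, blue band, WHITE cap; starts tipped over on the turntable. Square body 44 x 44 x 72 mm, round cap 26 mm across and 24 mm high on top (96 mm in all, 0.12 to 0.22 kg). Origin: centre of the square body, 36 mm above its underside; z runs up through the cap, x and y square to the flats. Set down within 25 degrees of upright it rocks upright.
- fresh4: Fresh cartridge (may be absent), pale grey, blue band, WHITE cap; starts tipped over on the turntable. Square body 44 x 44 x 72 mm, round cap 26 mm across and 24 mm high on top (96 mm in all, 0.12 to 0.22 kg). Origin: centre of the square body, 36 mm above its underside; z runs up through the cap, x and y square to the flats. Set down within 25 degrees of upright it rocks upright.
- used1: Used cartridge, dark grey with a pale band and RED cap, at first standing in a socket (may be absent). Square body 44 x 44 x 72 mm, round cap 26 mm across and 24 mm high on top (96 mm in all, 0.12 to 0.22 kg). Origin: centre of the square body, 36 mm above its underside; z runs up through the cap, x and y square to the flats. Set down within 25 degrees of upright it rocks upright.
- used2: Used cartridge, dark grey with a pale band and RED cap, at first standing in a socket (may be absent). Square body 44 x 44 x 72 mm, round cap 26 mm across and 24 mm high on top (96 mm in all, 0.12 to 0.22 kg). Origin: centre of the square body, 36 mm above its underside; z runs up through the cap, x and y square to the flats. Set down within 25 degrees of upright it rocks upright.
- used3: Used cartridge, dark grey with a pale band and RED cap, at first standing in a socket (may be absent). Square body 44 x 44 x 72 mm, round cap 26 mm across and 24 mm high on top (96 mm in all, 0.12 to 0.22 kg). Origin: centre of the square body, 36 mm above its underside; z runs up through the cap, x and y square to the flats. Set down within 25 degrees of upright it rocks upright.

How it is judged:
By the outcome, as a careful person would: the job done as asked, in the order asked, and still so for the second after the job is handed in, with the robot touching nothing.
Of fresh1, fresh2, fresh3, fresh4 only 2 to 3 are there at a start; the rules pass over those that are not, and their reading is None.
Of used1, used2, used3 only 1 to 2 are there at a start; the rules pass over those that are not, and their reading is None.
At some moment in a run one of fresh1, fresh2, fresh3, fresh4 may be knocked a few centimetres aside while the robot is not near it.
It also fails if it takes over 210 s, if anything falls off the work surface, if the arm or the gripper's body presses on something with over 40 N, if the wrist force passes 120 N, or if a joint passes its speed limit or range.

## Working session

There is one attempt and no reset: what is moved stays moved. The work goes in short steps, each a Python script; the robot and the scene stay as the last script left them, time stands still between calls to the robot, and variables do not carry over. Pictures are saved under pics/ and viewed, at most 14 in all, crops included, and the job is handed in when it is done.

```bash
ls; mkdir -p pics
cat > h.py <<'E'
import numpy as np, cv2, pickle
from plant import bot
def grab(n):
    f=bot.grab_frame(n); return f
def cloud(f):
    c=f["color"];h,w=c.shape[:2];F=h/2/np.tan(np.radians(f["fovy"])/2)
    u,v=np.meshgrid(np.arange(w),np.arange(h))
    a=(u-f["cx"])/F;b=(v-f["cy"])/F
    x,y=a.copy(),b.copy()
    for _ in range(20):
        s=1+f["k1"]*(x*x+y*y);x,y=a/s,b/s
    z=f["z_map"];P=np.stack([x*z,y*z,z],-1)
    R=cv2.Rodrigues(np.array(f["rvec"],float))[0]
    W=(P-np.array(f["tvec"]).ravel())@R
    W[z<=0]=np.nan
    return W
E
python3 - <<'E'
from h import *
for n in("side","top"):
    f=grab(n);pickle.dump(f,open(n+"0.pkl","wb"));cv2.imwrite(f"pics/{n}0.png",cv2.resize(f["color"],(800,600)))
    R=cv2.Rodrigues(np.array(f["rvec"],float))[0];print(n,-R.T@np.array(f["tvec"]).ravel(),f["fovy"],f["k1"],(f["z_map"]==0).mean())
E
```

```text
pics
plant.py
side [ 356.44305648 -803.35079238 1045.87079104] 47.47814527278625 -0.005496401741780015 0.003992716471354167
top [ 267.50536875    7.37012705 1646.05790149] 45.644538413845105 -0.12127944541261669 0.004007975260416667
```

View pics/side0.png

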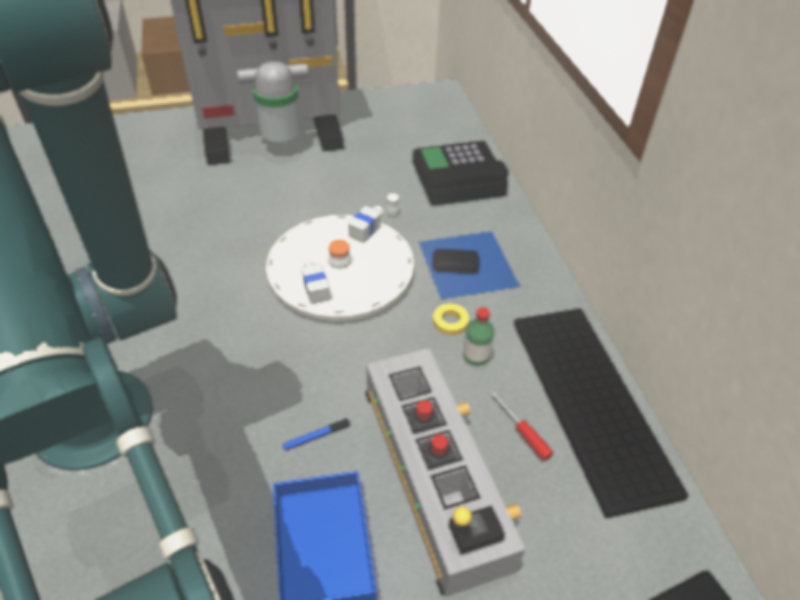

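View pics/top0.png

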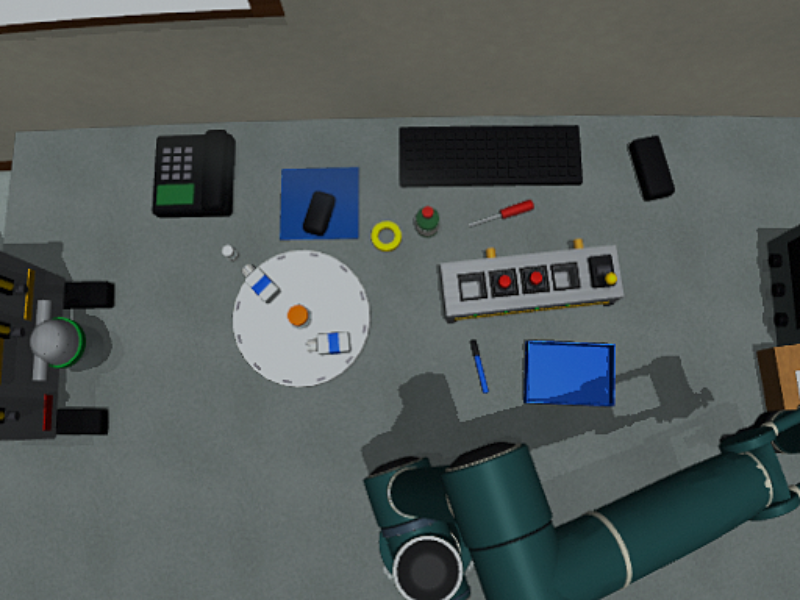

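The side view shows the manifold with red caps in the second and third sockets (425,408) and (440,443). The first and fourth are empty, and the yellow ball is at (462,516). The top view shows two fresh cartridges lying on the turntable, at (263,285) and (332,343), with the jar at (298,315). The tray is at (570,373).

```bash
cat > m.py <<'E'
from h import *
def S(p): return p*0.64
for n in("top","side"):
    f=pickle.load(open(n+"0.pkl","rb"));W=cloud(f);c=f["color"].astype(int)
    hsv=cv2.cvtColor(f["color"],cv2.COLOR_BGR2HSV).astype(int)
    X,Y,Z=W[...,0],W[...,1],W[...,2]
    bench=(abs(Z)<8);print(n,"bench med",np.nanmedian(Z[bench]))
    H,Sa,V=hsv[...,0],hsv[...,1],hsv[...,2]
    g=(Z>79)&(Z<91)&(X>350)&(X<800)&(Y<0)&(Y>-600)
    r=cv2.minAreaRect(np.stack([X[g],Y[g]],-1).astype(np.float32));print("manifold",r,np.median(Z[g]))
    for nm,k in(("red",((H<8)|(H>172))&(Sa>130)&(Z>90)&(Z<125)),("yel",(H>22)&(H<34)&(Sa>140)&(Z>130)&(Z<190)),
      ("blueTray",(H>105)&(H<125)&(Sa>150)&(Z<60)&(X<520)&(Y<-150)),("tt",(abs(Z-30)<5)&(Sa<40)&(V>150)&(Y>20)&(Y<600)&(X>200)&(X<800)),
      ("jar",(H>3)&(H<20)&(Sa>150)&(Z>60)&(Z<90)&(Y>50)),("cart",(Z>40)&(Z<85)&(Sa<60)&(V>120)&(Y>50)&(Y<500)&(X>250)&(X<700)),
      ("band",(H>105)&(H<125)&(Sa>120)&(Z>40)&(Z<85)&(Y>50)&(Y<500)&(X>250)&(X<700))):
        m=k.astype(np.uint8);N,L,st,ce=cv2.connectedComponentsWithStats(m)
        for i in range(1,N):
            if st[i,4]<8: continue
            q=L==i;P=np.stack([X[q],Y[q]],-1).astype(np.float32);r=cv2.minAreaRect(P)
            print(nm,st[i,4],"px",ce[i].round(1),"mean",W[q].mean(0).round(1),"rect",np.round(r[0],1),np.round(r[1],1),round(r[2],1),"z98",np.percentile(Z[q],98).round(1))
E
python3 m.py
python3 - <<'E'
from h import *
a=cv2.imread
f=pickle.load(open("top0.pkl","rb"));c=f["color"]
A=cv2.resize(c[155:250,145:240],(400,400),interpolation=cv2.INTER_CUBIC)
f=pickle.load(open("side0.pkl","rb"));c=f["color"]
B=cv2.resize(c[125:200,165:270],(560,400),interpolation=cv2.INTER_CUBIC)[:, :400]
cv2.imwrite("pics/c1.png",np.hstack([A,B]))
E
```

```text
top bench med 0.11850108838037947
manifold ((637.7593994140625, -224.37152099609375), (247.5626983642578, 433.2279357910156), 5.126874923706055) 85.13854157311263
red 53 px [342.5 177.4] mean [ 575.5 -248.2  109.1] rect [ 575.7 -248.8] [23.8 24. ] 88.7 z98 117.7
red 54 px [322.3 179.7] mean [ 568.6 -178.4  109.3] rect [ 569.4 -178.3] [24.1 24.9] 35.8 z98 118.1
red 79 px [ 29.  263.8] mean [287.8 847.7 100.7] rect [288.9 848.5] [80.2 11.4] 2.6 z98 110.9
yel 47 px [390.5 177.8] mean [ 560.  -399.2  168.3] rect [ 560.9 -399.9] [22.8 22.5] 12.1 z98 177.6
blueTray 2299 px [364.4 238.6] mean [ 370.6 -335.1    9.2] rect [ 371.4 -330.1] [201.5 146.4] 86.9 z98 46.4
tt 4057 px [192.2 203.4] mean [505.1 282.2  30.1] rect [506.  281.2] [312.  315.6] 46.9 z98 34.6
jar 125 px [190.2 201.4] mean [505.4 281.4  74.9] rect [505.2 280.9] [43.7 39.6] 44.6 z98 82.0
cart 39 px [144.9 160.1] mean [662.9 454.7  50.7] rect [662.4 455.1] [23.6 23.3] 45.6 z98 56.5
cart 112 px [160.7 175.4] mean [601.1 389.7  70.3] rect [604.7 393. ] [50.6 42.8] 46.0 z98 80.2
cart 68 px [171.3 186.3] mean [560.4 349.9  73.8] re
[... 1149 characters left out ...]
44.9] [13.5 22.5] 79.9 z98 34.3
tt 3759 px [217.5 171.1] mean [504.9 263.7  30.8] rect [504.  276.1] [314.6 316.1] 56.4 z98 34.6
cart 38 px [250.3 126.8] mean [660.8 447.8  50.3] rect [660.1 449.4] [25.4 22.2] 77.7 z98 56.4
cart 281 px [232.4 142.6] mean [575.7 356.9  64.4] rect [584.4 372.7] [100.7  46.5] 45.2 z98 78.9
cart 91 px [216.1 166.1] mean [501.3 265.8  50.1] rect [503.5 270.1] [30.8 51.4] 83.0 z98 65.5
cart 301 px [201.1 180.7] mean [440.5 191.4  66.5] rect [440.5 210.6] [ 44.2 101.5] 4.9 z98 78.6
band 21 px [233. 139.] mean [578.9 362.6  75.2] rect [578.5 362.9] [11.6 32.8] 45.4 z98 79.0
band 24 px [200.8 177.1] mean [441.2 198.6  75. ] rect [441.5 198.6] [33.8 11.4] 3.5 z98 79.4
```

View pics/c1.png

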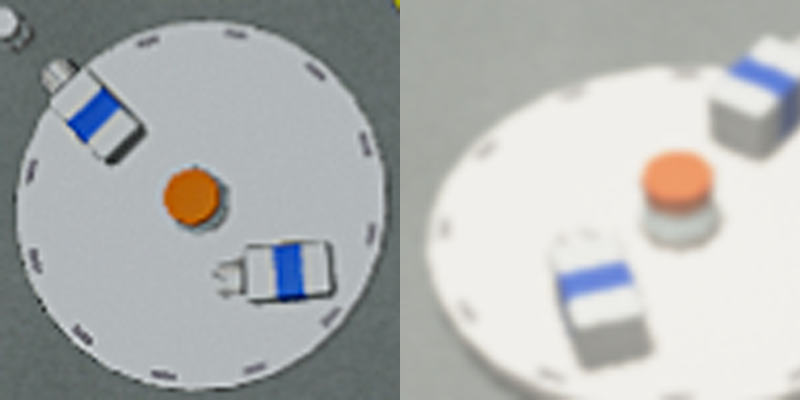

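The crop shows both fresh cartridges lying flat. A's cap points up-left (+x+y), B's points left (+y), and both are clear of the jar. Next I'll refine the manifold and cartridge poses.

```bash
cat > v.py <<'E'
from h import *
from scipy.spatial.transform import Rotation as Ro
def topfit(n,f,W,prior,size,yaw,zr,mg=12):
    P=W.reshape(-1,3);d=P[:,:2]-prior;c,s=np.cos(yaw),np.sin(yaw)
    l=d@np.array([[c,-s],[s,c]])
    k=(P[:,2]>zr[0])&(P[:,2]<zr[1])&(abs(l[:,0])<size[0]/2+mg)&(abs(l[:,1])<size[1]/2+mg)
    return cv2.minAreaRect(P[k][:,:2].astype(np.float32)),k.sum(),l[k]
def carts(f,W):
    "lying fresh cartridges: center,dir via blue band seed"
    hsv=cv2.cvtColor(f["color"],cv2.COLOR_BGR2HSV).astype(int);X,Y,Z=W[...,0],W[...,1],W[...,2]
    H,S=hsv[...,0],hsv[...,1]
    b=(H>105)&(H<125)&(S>110)&(Z>62)&(Z<82)&(Y>20)&(X>250)&(X<720)
    N,L,st,ce=cv2.connectedComponentsWithStats(b.astype(np.uint8));out=[]
    for i in range(1,N):
        if st[i,4]<10: continue
        c=W[L==i][:,:2].mean(0)
        q=(Z>66)&(Z<84)&(np.hypot(X-c[0],Y-c[1])<50)
        q&=~((H>3)&(H<20)&(S>150))
        r=cv2.minAreaRect(W[q][:,:2].astype(np.float32))
        # cap: points 40..62 from centre, z 40..66
        k=(Z>46)&(Z<68)&(np.hypot(X-r[0][0],Y-r[0][1])<66)&(np.hypot(X-r[0][0],Y-r[0][1])>40)&~((H>3)&(H<20)&(S>100))
        d=W[k][:,:2].mean(0)-r[0] if k.sum() else np.zeros(2)
        out.append((np.array(r[0]),r[1],r[2],d,int(k.sum())))
    return out
E
python3 - <<'E'
from v import *
for n in("top","side"):
    f=pickle.load(open(n+"0.pkl","rb"));W=cloud(f)
    r,k,l=topfit(n,f,W,np.array([574.7,-245.3]),(120,400),np.radians(5),(81,89));print(n,"man",r,k, np.percentile(l,[.5,99.5],axis=0).round(1))
    # sockets: rims from deep points
    P=W.reshape(-1,3);y=np.radians(5);c,s=np.cos(y),np.sin(y);L=(P[:,:2]-[574.7,-245.3])@np.array([[c,-s],[s,c]])
    for sy in(135,-75):
        q=(abs(L[:,0])<30)&(abs(L[:,1]-sy)<30);z=P[q,2];t=L[q]
        print("sock",sy,"min z",z.min().round(1),np.percentile(z,[5,25,50]).round(1), "deep ext",t[z<75].min(0).round(1),t[z<75].max(0).round(1))
    # tops of caps / ball
    for nm,sy in(("c2",65),("c3",-5)):
        q=(abs(L[:,0])<18)&(abs(L[:,1]-sy)<18)&(P[:,2]>106)&(P[:,2]<116);print(nm,P[q].mean(0).round(1),q.sum(),L[q].mean(0).round(1))
    q=(abs(L[:,0]+28)<25)&(abs(L[:,1]+155)<25)&(P[:,2]>145);print("ball",L[q].mean(0).round(1),P[q].max(0).round(1))
    for o in carts(f,W): print("cart",[np.round(x,1) for x in o])
    r,k,l=topfit(n,f,W,np.array([371,-332]),(140,200),np.radians(-3.4),(38,48));print("tray",r,k)
    for nm,(cx,cy) in dict(bottle=(427,220),tape=(386,236),marker=(480,366),vial=(229,253),mk2=(474,345)).items():
        if n=="top": print(nm,W[int(cy*.64),int(cx*.64)].round(0))
E
```

```text
top man ((576.7554321289062, -244.71127319335938), (121.76460266113281, 402.20269775390625), 5.507284164428711) 2176 [[ -58.2 -197.9]
 [  61.5  200. ]]
sock 135 min z 3.9 [10.4 15.6 43.2] deep ext [-12.9 111.6] [ 26.7 155.8]
sock -75 min z 7.6 [11.6 17.3 54.9] deep ext [ -18.9 -101.9] [ 29.3 -55.2]
c2 [ 569.8 -178.5  110.7] 39 [ 1. 67.]
c3 [ 576.5 -248.9  110.7] 34 [ 1.5 -3.7]
ball [ -27.1 -152.2] [ 573.5 -388.5  180.5]
cart [array([581.9, 369.9]), array([83.7, 42.6]), np.float64(44.9), array([10.3,  7.5]), np.int64(55)]
cart [array([443.3, 207.4]), array([45.5, 80.1]), np.float64(4.7), array([-4.7, 30.7]), np.int64(34)]
tray ((368.9715576171875, -330.2868347167969), (200.91673278808594, 142.8053741455078), 86.9811782836914) 206
bottle [712. -12. 110.]
tape [704.  85.  -3.]
marker [ 390. -128.   16.]
vial [659. 450.  52.]
mk2 [ 441. -115.   15.]
side man ((574.6289672851562, -245.51443481445312), (121.70101928710938, 404.1372375488281), 5.634830951690674) 4743 [[ -60.4 -200.6]
 [  60.3  197.6]]
sock 135 min z 13.3 [20.4 48.3 73.3] deep ext [-20.7 123.3] [ 24.2 162.9]
sock -75 min z 11.2 [15.1 38.3 70.6] deep ext [-18.3 -88.7] [ 25.9 -48.7]
c2 [ 567.9 -182.6  111.4] 73 [-1.3 63.1]
c3 [ 574.4 -252.8  111.4] 84 [-1.  -7.5]
ball [ -29.4 -158.9] [ 572.3 -392.   178.3]
cart [array([580.9, 367.6]), array([86.2, 47.6]), np.float64(47.4), array([-6.8, -8.4]), np.int64(61)]
cart [array([441.1, 203.6]), array([43.6, 85. ]), np.float64(4.1), array([ 0.2, -9.2]), np.int64(54)]
tray ((369.59832763671875, -332.25701904296875), (201.78028869628906, 138.13365173339844), 86.33125305175781) 475
```

```bash
cat > r.py <<'E'
from v import *
MC=np.array([575.6,-245.2]);MY=5.4
def M(x,y,z):
    c,s=np.cos(np.radians(MY)),np.sin(np.radians(MY));return [MC[0]+c*x-s*y,MC[1]+s*x+c*y,z]
def down(psi): return [180,0,psi]
def st(m=""):
    print(m,"t",round(bot.current_t(),1),"p",np.round(bot.current_position(),1),"F",np.round(bot.current_force(),1),"w",round(bot.current_gripper_width(),1))
E
python3 - <<'E'
from r import *
print(bot.current_eef_rot())
bot.move_gripper(0,40)
o=down(MY)
for p in (0,90,-90,180): print(p,bot.inverse_kinematics(M(0,135,150),down(MY+p)))
bot.move_to(M(-85,-155,230),o)
bot.move_l(M(-85,-155,158));st()
print(bot.move_l(M(-2,-155,158),max_speed=70,stop_force=25));st()
print(bot.move_l(M(14,-155,158),max_speed=20,stop_force=8));st()
p=np.array(bot.current_position());print("local x",(p[:2]-MC)@[np.cos(np.radians(MY)),np.sin(np.radians(MY))])
bot.move_l(M(-30,-155,158));bot.move_l(M(-30,-155,260),max_speed=250)
bot.move_to(M(-30,-20,260),o)
f=grab("side");cv2.imwrite("pics/lev.png",cv2.resize(f["color"][200:384,150:395],(735,552)))
f=grab("top");W=cloud(f);P=W.reshape(-1,3);y=np.radians(MY);c,s=np.cos(y),np.sin(y);L=(P[:,:2]-MC)@np.array([[c,-s],[s,c]])
q=(abs(L[:,0])<50)&(abs(L[:,1]+155)<18)&(P[:,2]>150)&(P[:,2]<185);print("ball",L[q].mean(0),P[q][:,2].max(),q.sum());st()
E
```

```text
[-1.79879764e+02 -4.73442440e-03  2.02722353e+01]
0 [-1.36231947e+01  8.39259873e+00  1.09787285e+02 -2.54444375e-14
  6.18201160e+01  7.09768053e+01]
90 [-13.62319471   8.39259873 109.78728531   0.          61.82011596
 -19.02319471]
-90 None
180 [ -13.62319471    8.39259873  109.78728531    0.           61.82011596
 -109.02319471]
 t 2.8 p [ 505.5 -408.2  158.3] F [0.1 0.3 1.2] w -0.3
False
 t 4.2 p [ 588.1 -399.7  158.1] F [ 0.1 -0.3 -0.6] w -0.1
True
 t 4.7 p [ 595.4 -398.7  156.8] F [-0.5 -1.1 -0.2] w -0.1
local x 5.297152763228532<stdin>:15: RuntimeWarning: Mean of empty slice.
  ret = um.true_divide(
Traceback (most recent call last):
ValueError: zero-size array to reduction operation maximum which has no identity
```

View pics/lev.png

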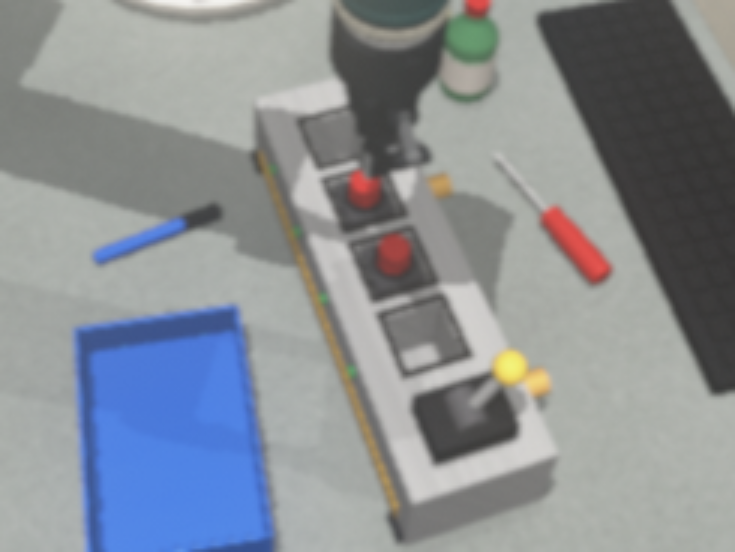

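The lever now leans away, with the ball at (510,367) in the crop, and it stopped where expected (x 5.3 against 4.8 mm). Next are the used cartridges.

Run:
```python
from r import *
TC=np.array([369.5,-331.3]);ty=np.radians(-3.3)
def T(x,y,z): return [TC[0]+np.cos(ty)*x-np.sin(ty)*y,TC[1]+np.sin(ty)*x+np.cos(ty)*y,z]
o=down(MY+90);ot=down(-3.3+90)
for sy,dy in((-5,-45),(65,45)):
    bot.move_to(M(0,sy,190),o);bot.move_gripper(60,60)
    print(bot.move_l(M(0,sy,97),max_speed=120,stop_force=15))
    bot.move_gripper(0,70);st("grip")
    bot.move_l(M(0,sy,197),max_speed=120);st("up")
    bot.move_l(T(0,dy,200),ot,max_speed=250)
    bot.move_l(T(0,dy,105),max_speed=150)
    print(bot.move_l(T(0,dy,83),max_speed=30,stop_force=5));st("set")
    bot.move_gripper(60);bot.move_l(T(0,dy,200),max_speed=200)
bot.move_to([420,-60,300],down(0))
f=grab("side");cv2.imwrite("pics/used.png",cv2.resize(f["color"],(800,600)));pickle.dump(f,open("side1.pkl","wb"))
f=grab("top");pickle.dump(f,open("top1.pkl","wb"));W=cloud(f)
for o in carts(f,W): print("cart",[np.round(x,1) for x in o])
```

```text
False
grip t 9.6 p [ 576.9 -250.6   98.4] F [-1.4 -0.1  5.2] w 23.9
up t 10.6 p [ 575.3 -249.8  195.7] F [-0.6 -0.5 -2.3] w 23.7
True
set t 13.1 p [ 366.9 -376.2   87.4] F [-0.4  1.4  3.9] w 23.5
False
grip t 16.9 p [ 570.4 -180.9   98.4] F [-0.5 -0.7  6.1] w 23.7
up t 17.9 p [ 568.7 -180.2  195.8] F [-0.2 -0.4 -1. ] w 24.0
True
set t 20.3 p [ 372.1 -286.3   87.4] F [-0.6  2.1  4.5] w 23.7
cart [array([582. , 369.9]), array([82.5, 42.7]), np.float64(45.1), array([10.8,  9.9]), np.int64(50)]
cart [array([443.6, 208. ]), array([44.7, 81.1]), np.float64(5.4), array([-5.1, 29.6]), np.int64(32)]
```

View pics/used.png

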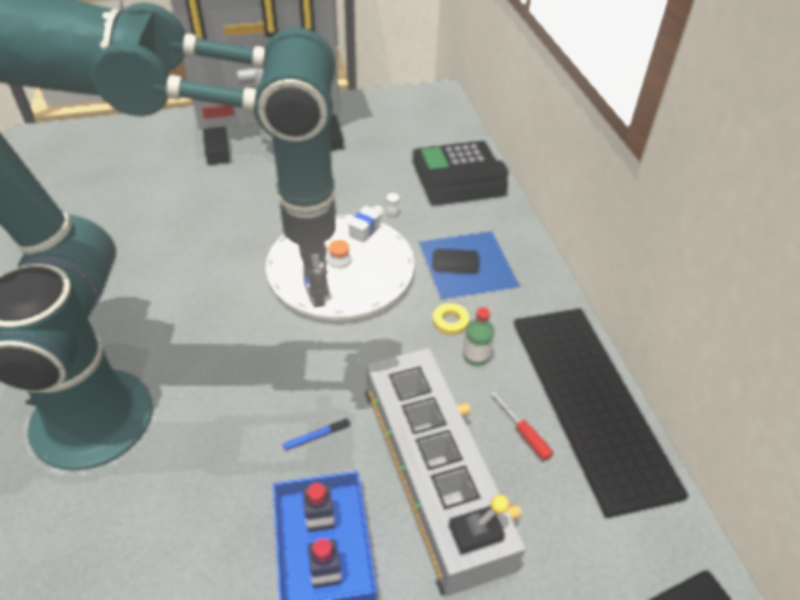

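Both used cartridges stand in the tray at (318,500) and (323,557), all four sockets are empty, and both fresh ones haven't moved. Next I'll check that the planned fresh-cartridge poses are reachable.

```bash
cat >> r.py <<'E'
Zv=np.array([0,0,1.])
def eul(a,y):
    x=np.cross(y,a);return Ro.from_matrix(np.stack([x,y,a],1)).as_euler("xyz",degrees=True)
def pickpose(C,th,phi,s,g=8,k=8,up=0):
    d=np.array([np.cos(np.radians(th)),np.sin(np.radians(th)),0]);p=np.radians(phi)
    a=-Zv*np.cos(p)-d*np.sin(p);y=s*np.cross(d,Zv)
    return np.array([C[0],C[1],52+up])+g*d+k*a,eul(a,y),a
def setpose(C,th,phi,s,g=8,k=8,up=0):
    u=np.array([np.cos(np.radians(th)),np.sin(np.radians(th)),0]);p=np.radians(phi)
    a=u*np.cos(p)-Zv*np.sin(p);y=s*np.cross(u,Zv)
    return np.array([C[0],C[1],36+g+up])+k*a,eul(a,y),a
E
python3 - <<'E'
from r import *
for nm,C,th in(("A",(577.5,367),45.3),("B",(442.3,203.5),95.3)):
  for phi in(15,25):
    for s in(1,-1):
        q=[bot.inverse_kinematics(*pickpose(C,th,phi,s,up=u)[:2]) for u in(0,100)]
        print(nm,phi,s,[None if z is None else np.round(z) for z in q])
for C in((590,50),(620,50),(560,50),(650,60)):
  for phi in(15,25):
    for th in(-20,5,40):
      for s in(1,-1):
        q=[bot.inverse_kinematics(*setpose(C,th,phi,s,up=u)[:2]) for u in(0,60)]
        if None not in [x if x is None else 1 for x in q]: print(C,phi,th,s,[np.round(z) for z in q])
E
```

```text
A 15 1 [array([32., 35., 87., -4., 73., 78.]), array([32., 30., 83., -3., 82., 78.])]
A 15 -1 [array([  32.,   35.,   87.,   -4.,   73., -102.]), array([  32.,   30.,   83.,   -3.,   82., -102.])]
A 25 1 [array([33., 41., 78., -5., 85., 79.]), array([33., 36., 75., -5., 93., 79.])]
A 25 -1 [array([  33.,   41.,   78.,   -5.,   85., -101.]), array([  33.,   36.,   75.,   -5.,   93., -101.])]
B 15 1 [array([ 32.,  12., 120., -16.,  56.,  37.]), array([ 32.,   4., 116., -15.,  67.,  33.])]
B 15 -1 [array([  32.,   12.,  120.,  -16.,   56., -143.]), None]
B 25 1 [array([ 37.,  16., 117., -24.,  62.,  46.]), array([ 37.,   9., 114., -22.,  72.,  41.])]
B 25 -1 [array([  37.,   16.,  117.,  -24.,   62., -134.]), array([  37.,    9.,  114.,  -22.,   72., -139.])]
(590, 50) 15 -20 1 [array([ 25.,  31., 142., 226.,  70., -95.]), array([  25.,   20.,  144.,  229.,   64., -103.])]
(590, 50) 15 -20 -1 [array([ 25.,  31., 142., 226.,  70.,  85.]), array([ 25.,  20., 144., 229.,  64.,  77.])]
(590, 50) 15 40 1 [array([-28.,  32., 137., 109.,  71., -79.]), array([-28.,  22., 139., 106.,  69., -71.]
[... 3426 characters left out ...]
 25., 133., 110.,  66., 111.])]
(650, 60) 25 -20 1 [array([  20.,   24.,  136.,  229.,   51., -106.]), array([  20.,   16.,  137.,  235.,   46., -115.])]
(650, 60) 25 -20 -1 [array([ 20.,  24., 136., 229.,  51.,  74.]), array([ 20.,  16., 137., 235.,  46.,  65.])]
(650, 60) 25 5 1 [array([  1.,  22., 142., 176.,  48., -89.]), array([  1.,  12., 142., 175.,  39., -88.])]
(650, 60) 25 5 -1 [array([  1.,  22., 142., 176.,  48.,  91.]), array([  1.,  12., 142., 175.,  39.,  92.])]
(650, 60) 25 40 1 [array([-21.,  27., 131., 108.,  56., -67.]), array([-21.,  18., 132., 103.,  54., -58.])]
(650, 60) 25 40 -1 [array([-21.,  27., 131., 108.,  56., 113.]), array([-21.,  18., 132., 103.,  54., 122.])]
```

Run:
```python
from r import *
for nm,C,th in(("A",(577.5,367),45.3),("B",(442.3,203.5),95.3)):
    for s in(1,-1):
        q=[bot.inverse_kinematics(*pickpose(C,th,40,s,k=6,up=u)[:2]) for u in(0,80)]
        print(nm,s,[None if z is None else np.round(z) for z in q])
for C in((600,50),(650,55),):
    for th in(-60,-40,-20,5,20,40,60,80,100):
      for s in(1,):
        q=[bot.inverse_kinematics(*setpose(C,th,40,s,k=6,up=u)[:2]) for u in(0,80)]
        print(C,th,s,[None if z is None else np.round(z) for z in q])
```

```text
A 1 [array([ 34.,  52.,  66.,  -7., 102.,  80.]), array([ 34.,  47.,  64.,  -8., 108.,  79.])]
A -1 [array([  34.,   52.,   66.,   -7.,  102., -100.]), array([  34.,   47.,   64.,   -8.,  108., -101.])]
B 1 [array([ 43.,  24., 112., -32.,  73.,  55.]), array([ 43.,  18., 111., -31.,  80.,  51.])]
B -1 [array([  43.,   24.,  112.,  -32.,   73., -125.]), array([  43.,   18.,  111.,  -31.,   80., -129.])]
(600, 50) -60 1 [array([  27.,   25.,  119.,  -66.,   57., -134.]), array([  27.,   17.,  119.,  -61.,   61., -143.])]
(600, 50) -40 1 [None, None]
(600, 50) -20 1 [array([  17.,   12.,  138.,  245.,   31., -126.]), None]
(600, 50) 5 1 [array([  0.,   9., 143., 171.,  22., -84.]), array([  0.,  -3., 142., 157.,   9., -70.])]
(600, 50) 20 1 [array([-10.,  10., 141., 126.,  28., -59.]), array([-10.,  -1., 140., 101.,  23., -32.])]
(600, 50) 40 1 [array([-19.,  15., 134.,  91.,  41., -48.]), array([-19.,   5., 133.,  78.,  42., -32.])]
(600, 50) 60 1 [array([-23.,  21., 125.,  70.,  54., -47.]), array([-23.,  13., 124.,  64.,  58., -36.])]
(600, 50) 80 1 [array([-22.,  28., 114.,  55.,  6
[... 321 characters left out ...]
 -20 1 [array([  16.,   16.,  133.,  246.,   29., -128.]), None]
(650, 55) 5 1 [array([  1.,  13., 137., 171.,  20., -84.]), array([  1.,   2., 136., 161.,   9., -73.])]
(650, 55) 20 1 [array([ -8.,  14., 135., 126.,  26., -58.]), array([ -8.,   4., 134., 102.,  22., -32.])]
(650, 55) 40 1 [array([-17.,  19., 129.,  91.,  40., -46.]), array([-17.,  10., 128.,  79.,  41., -30.])]
(650, 55) 60 1 [array([-20.,  25., 119.,  70.,  53., -44.]), array([-20.,  17., 118.,  64.,  57., -34.])]
(650, 55) 80 1 [array([-20.,  32., 108.,  55.,  67., -46.]), array([-20.,  25., 107.,  53.,  71., -39.])]
(650, 55) 100 1 [array([-18.,  38.,  96.,  44.,  79., -50.]), array([-18.,  32.,  95.,  43.,  84., -45.])]
```

Run:
```python
from r import *
for C in((440,0),(470,20),):
    for th in(40,70,90,110,130,):
        q=[bot.inverse_kinematics(*setpose(C,th,40,1,k=6,up=u)[:2]) for u in(0,80)]
        print(C,th,[None if z is None else np.round(z) for z in q])
    print(bot.inverse_kinematics([*C,79],down(MY+90)))
```

```text
(440, 0) 40 [None, None]
(440, 0) 70 [array([-38.,  15., 134.,  54.,  64., -57.]), array([-38.,   6., 133.,  51.,  71., -48.])]
(440, 0) 90 [array([-33.,  22., 124.,  42.,  73., -60.]), array([-33.,  13., 123.,  41.,  80., -54.])]
(440, 0) 110 [array([-27.,  27., 115.,  32.,  80., -65.]), array([-27.,  20., 114.,  32.,  87., -61.])]
(440, 0) 130 [array([-20.,  31., 108.,  22.,  87., -71.]), array([-20.,  25., 107.,  22.,  94., -68.])]
[-3.24415341e+00 -1.08016386e+00  1.28480245e+02 -2.54444375e-14
  5.25999188e+01 -8.64415341e+00]
(470, 20) 40 [array([-32.,   5., 147.,  83.,  47., -53.]), array([-32.,  -8., 146.,  70.,  51., -34.])]
(470, 20) 70 [array([-33.,  17., 132.,  57.,  63., -55.]), array([-33.,   7., 131.,  53.,  69., -46.])]
(470, 20) 90 [array([-29.,  23., 122.,  45.,  72., -58.]), array([-29.,  15., 121.,  43.,  78., -52.])]
(470, 20) 110 [array([-24.,  29., 113.,  34.,  80., -63.]), array([-24.,  22., 112.,  34.,  87., -58.])]
(470, 20) 130 [array([-18.,  33., 105.,  24.,  87., -69.]), array([-18.,  27., 104.,  24.,  94., -66.])]
[-5.97482371e-01  2.30269362e+00  1.25056247e+02 -2.54444375e-14
  5.26410598e+01 -5.99748237e+00]
```

```bash
cat >> r.py <<'E'
SC=(450,5)
def stand(C,th):
    p,o,a=pickpose(C,th,40,1,k=6);bot.move_gripper(70,60)
    bot.move_to(p-a*110+[0,0,60],o);bot.move_l(p-a*70,max_speed=200)
    print("hit",bot.move_l(p,max_speed=80,stop_force=10));bot.move_gripper(0,60);st("grip")
    bot.move_l(p+[0,0,120],max_speed=150);st("up")
    q,o2,a2=setpose(SC,MY+90,40,1,k=6)
    bot.move_to(q+[0,0,110],o2);bot.move_l(q+[0,0,20],max_speed=150)
    print("set",bot.move_l(q-[0,0,6],max_speed=30,stop_force=5));st("set");print("want z",q[2])
    bot.move_gripper(75);bot.move_l(np.array(bot.current_position())-a2*110,max_speed=150)
E
python3 - <<'E'
from r import *
f=grab("top");print([np.round(x[0],1) for x in carts(f,cloud(f))])
stand((442.3,203.5),95.3)
bot.move_to([430,-170,330],down(0))
for n in("side","top"):
    f=grab(n);pickle.dump(f,open(n+"2.pkl","wb"))
    if n=="side":cv2.imwrite("pics/st.png",cv2.resize(f["color"],(800,600)))
    W=cloud(f);X,Y,Z=W[...,0],W[...,1],W[...,2]
    q=(np.hypot(X-450,Y-5)<45)&(Z>88)&(Z<103);print(n,"cap",W[q].mean(0).round(1),q.sum(),[np.round(x[0],1) for x in carts(f,W)])
E
```

```text
[array([581.3, 369.3]), array([443.7, 207.5])]
hit False
grip t 27.0 p [442.5 208.2  48. ] F [1.2 1.6 2.2] w 43.5
up t 28.0 p [441.3 207.2 166.4] F [-1.1 -0.3 -1.9] w 43.6
set True
set t 30.9 p [449.   10.5  44.3] F [-0.1  3.6  0.6] w 43.4
want z 40.14327434188076
side cap [437.1   3.5  95.3] 8 [array([581.1, 367.8])]
top cap [448.9   7.8  95.2] 48 [array([581.1, 369. ])]
```

View pics/st.png

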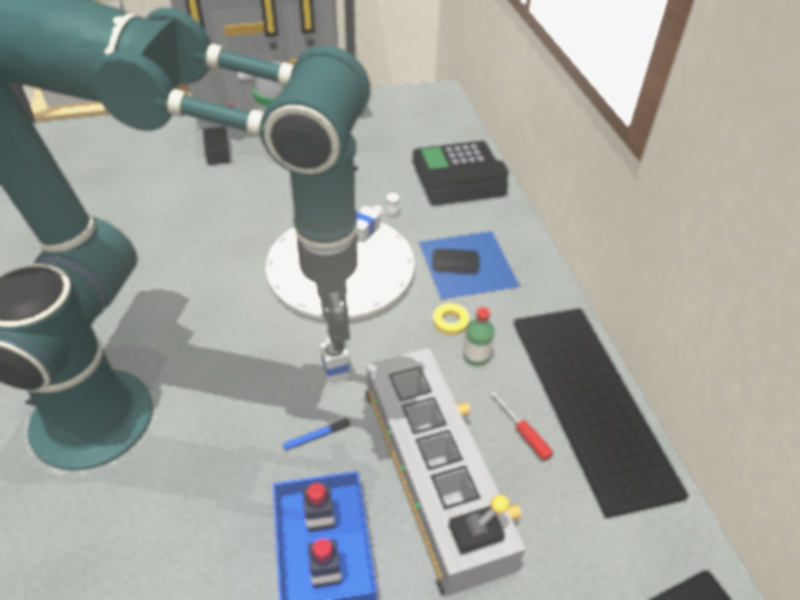

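The cartridge stands upright with its cap at about (449,7,95), hidden behind the wrist in the side view at (337,360). Next I'll regrip it by the cap and insert it.

```bash
cat >> r.py <<'E'
def insert(cap,sy):
    bot.move_to([cap[0],cap[1],190],down(MY));bot.move_gripper(50,30)
    print("hit",bot.move_l([cap[0],cap[1],86],max_speed=100,stop_force=8))
    bot.move_gripper(0,25);bot.move_gripper(50)
    bot.move_l([cap[0],cap[1],115],max_speed=100)
    bot.move_l([cap[0],cap[1],115],down(MY+90));bot.move_l([cap[0],cap[1],83],max_speed=60,stop_force=8)
    bot.move_gripper(0,70);st("cap")
    bot.move_l([cap[0],cap[1],195],max_speed=150)
    bot.move_l(M(0,sy,195),max_speed=200)
    R=[(0,0)]+[(r*np.cos(t),r*np.sin(t)) for r in(1.5,3) for t in np.arange(8)*np.pi/4]
    for dx,dy in R:
        bot.move_l(M(dx,sy+dy,178),max_speed=80)
        hit=bot.move_l(M(dx,sy+dy,145),max_speed=40,stop_force=6);z=bot.current_position()[2];print("try",round(dx,1),round(dy,1),hit,round(z,1))
        if z<155: break
    else: return False
    print(bot.move_l(M(dx,sy+dy,97),max_speed=50,stop_force=12));st("seat")
    z=bot.current_position()[2]
    if z<103: bot.move_gripper(50);bot.move_l(M(dx,sy+dy,200),max_speed=200);return True
    return False
E
python3 - <<'E'
from r import *
print(insert((448.7,7),135))
bot.move_to([430,-250,330],down(0))
for n in("side","top"):
    f=grab(n);pickle.dump(f,open(n+"3.pkl","wb"))
    if n=="side":cv2.imwrite("pics/ins.png",cv2.resize(f["color"][80:330,140:390],(600,600)))
    print([np.round(x,1) for y in carts(f,cloud(f)) for x in y])
E
```

```text
hit False
cap t 40.5 p [449.6   7.   83.8] F [1.1 0.5 3. ] w 23.7
try 0 0 False 145.3
True
seat t 44.6 p [ 562.1 -110.6   98.8] F [-1.5  1.   5. ] w 23.8
True
[]
[array([581.9, 370. ]), array([83.6, 42.7]), np.float64(45.0), array([12.1, 11.3]), np.int64(48)]
```

View pics/ins.png

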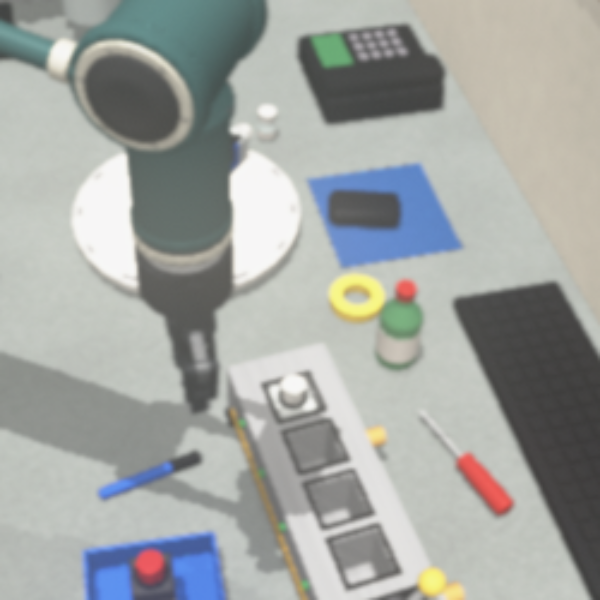

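The first fresh cartridge is seated in socket 1, with its cap at (293,389) in the crop. Next is the second one.

Run:
```python
from r import *
f=grab("top");c=carts(f,cloud(f));print([np.round(x[0],1) for x in c])
e=np.array(c[0][0])-[581.9,370]
assert np.hypot(*e)<3
stand((578,367),45.2)
bot.move_to([430,-170,330],down(0))
f=grab("top");W=cloud(f);X,Y,Z=W[...,0],W[...,1],W[...,2]
q=(np.hypot(X-450,Y-5)<45)&(Z>88)&(Z<103);cap=W[q].mean(0);print("cap",cap.round(1),q.sum())
cv2.imwrite("pics/st2.png",cv2.resize(f["color"][120:280,130:400],(800,474)))
```

```text
[array([582.1, 369.9])]
hit False
grip t 51.9 p [581.4 370.4  48.1] F [-0.2  1.9  2.4] w 43.3
up t 52.8 p [580.4 369.6 166.1] F [-0.6 -0.2 -2.1] w 43.3
set True
set t 56.1 p [449.   10.5  44.2] F [1.4 4.3 1.6] w 43.4
want z 40.14327434188076
cap [449.    7.8  96.1] 46
```

View pics/st2.png

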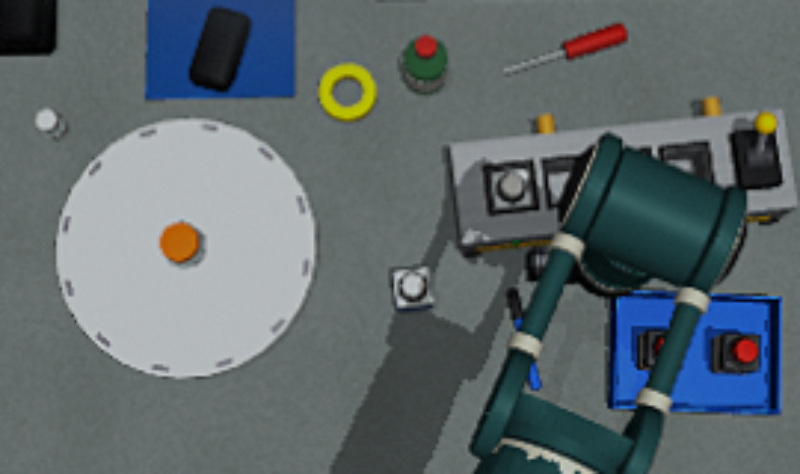

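The second one stands at (412,287) in the crop, with the turntable otherwise clear apart from the jar. I'll insert it in socket 3, then return the lever.

Run:
```python
from r import *
ok=insert((448.7,7),-5);print(ok)
if ok:
    bot.move_l(M(0,-5,240),max_speed=200);bot.move_gripper(0,40)
    bot.move_to(M(85,-155,240),down(MY))
    bot.move_l(M(85,-155,158));st()
    print(bot.move_l(M(2,-155,158),max_speed=70,stop_force=25));st()
    print(bot.move_l(M(-14,-155,158),max_speed=20,stop_force=8));st()
    p=np.array(bot.current_position());print("local x",(p[:2]-MC)@[np.cos(np.radians(MY)),np.sin(np.radians(MY))])
    bot.move_l(M(30,-155,158));bot.move_l(M(30,-155,260),max_speed=250)
bot.move_to([250,-560,330],down(0));bot.hold(.5)
for n in("side","top"):
    f=grab(n);c=f["color"]
    cv2.imwrite(f"pics/end_{n}.png",cv2.resize(c,(800,600)))
W=cloud(f);P=W.reshape(-1,3)
y=np.radians(MY);R=np.array([[np.cos(y),-np.sin(y)],[np.sin(y),np.cos(y)]]);L=(P[:,:2]-MC)@R
for sy in(135,-5):
    q=(abs(L[:,0])<18)&(abs(L[:,1]-sy)<18)&(P[:,2]>104);print("cap",L[q].mean(0).round(1),np.median(P[q][:,2]))
q=(abs(L[:,0])<60)&(abs(L[:,1]+155)<25)&(P[:,2]>145);print("ball",L[q].mean(0).round(1))
```

```text
hit False
cap t 65.7 p [449.5   7.   83.8] F [-0.1  0.1  3.1] w 23.6
try 0 0 False 145.3
True
seat t 70.4 p [ 575.3 -249.8   98.9] F [-0.8 -0.   3.6] w 23.9
True
 t 74.3 p [ 675.2 -391.6  158.8] F [ 0.6 -0.   1.3] w 0.3
False
 t 75.6 p [ 592.1 -399.2  157.7] F [ 0.9  0.4 -0. ] w 0.2
True
 t 76.2 p [ 585.6 -399.7  157.7] F [ 2.1 -0.1  1.4] w 0.1
local x -4.567518213630596
cap [ -0.8 137.3] 110.72586788909737
cap [-1.  -4.4] 110.6436143169848
ball [ -29.1 -152. ]
```

View pics/end_side.png

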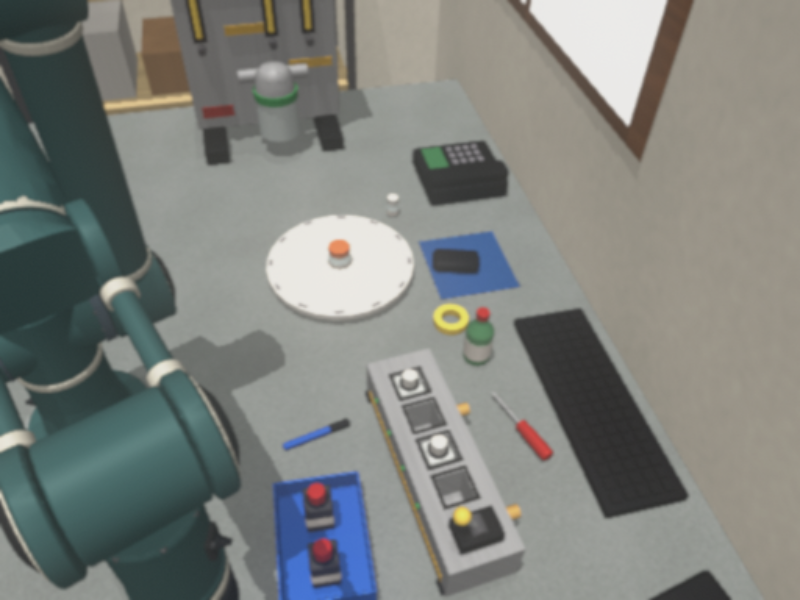

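View pics/end_top.png

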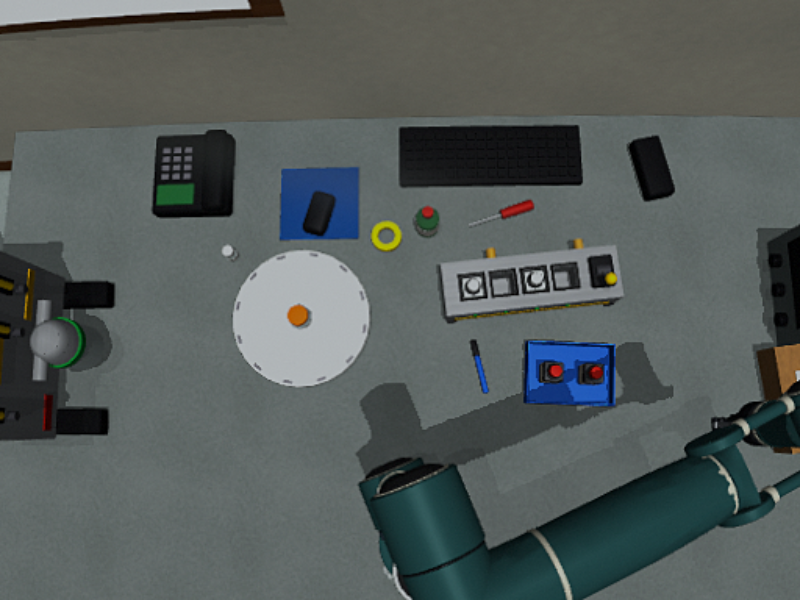

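Both fresh caps are seated, at (409,380) and (439,445) in the side view, with tops at z≈111 mm. The lever is back, with the ball at (462,516), both used cartridges stand in the tray, and the bystanders haven't moved. I'm handing the job in.

```bash
python3 -c "
from plant import bot
print(bot.job_done())"
```

```text
the job is handed in; nothing more can be done
None
```

The job is done and handed in after about 80 s: both used cartridges stand upright in the tray, both fresh ones are seated in sockets 1 and 3, the lever went to bypass first and is now fully back, and nothing else was disturbed.

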